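# Rack the castings in reverse mould order

### The job

Lift the four pale castings out of their moulds and stand them upright on the floor of the wooden drying rack, one in each compartment, in reverse order: as the robot sees it, the casting from the leftmost mould goes into the rightmost compartment, the next into the one beside it, and so on to the casting from the rightmost mould, which goes into the leftmost (the rack is turned round before it goes into the drying oven, so the row then matches the moulds). Do not knock any casting over, and leave all four released and standing still.

Things in the scene. Friction and masses are not known exactly. Their poses are not given: they have to be found in the camera images.
- column_mid (a point): Pale cast piece, loose, about 0.1 to 0.24 kg: a round pillar 78 mm tall: foot disc 42 mm across and 10 mm thick, plain shaft 32 mm across up to 58 mm, a ball 24 mm across on top. The point is on its upright axis, 39 mm above its underside (half-way up); z points up. It starts standing on the pocket floor of its mould.
- tower_mid (a point): Pale cast piece, loose, about 0.1 to 0.24 kg: a square tower 74 mm tall: square foot 40 x 40 x 10 mm, square shaft 32 x 32 mm up to 58 mm, pointed top. Its x and y axes are square to the shaft's faces. The point is on its upright axis, 37 mm above its underside (half-way up); z points up. It starts standing on the pocket floor of its mould.
- vase_mid (a point): Pale cast piece, loose, about 0.1 to 0.24 kg: a round vase 76 mm tall: foot 42 mm across, narrow stem, belly 44 mm across (straight from 28 to 50 mm above the foot), narrow neck, flared rim 36 mm across. The point is on its upright axis, 38 mm above its underside (half-way up); z points up. It starts standing on the pocket floor of its mould.
- hexagon_mid (a point): Pale cast piece, loose, about 0.1 to 0.24 kg: a plain six-sided prism 70 mm tall, 40 mm across flats and 46 mm across corners. Its x axis is square to one pair of flats. The point is on its upright axis, 35 mm above its underside (half-way up); z points up. It starts standing on the pocket floor of its mould.
- mould_column: Fixed open mould that holds the column casting at the start; the four look alike and stand on the carrier in any order. White plaster block, brick-red silicone top, 82 (x) x 78 (y) x 46 mm high; pocket in the top 64 (x) x 60 (y) mm, 10 mm deep. Origin at the centre of its underside, z up; the pocket floor is 36 mm above the origin.
- mould_tower: Fixed open mould that holds the tower casting at the start; the four look alike and stand on the carrier in any order. White plaster block, brick-red silicone top, 82 (x) x 78 (y) x 46 mm high; pocket in the top 64 (x) x 60 (y) mm, 10 mm deep. Origin at the centre of its underside, z up; the pocket floor is 36 mm above the origin.
- mould_vase: Fixed open mould that holds the vase casting at the start; the four look alike and stand on the carrier in any order. White plaster block, brick-red silicone top, 82 (x) x 78 (y) x 46 mm high; pocket in the top 64 (x) x 60 (y) mm, 10 mm deep. Origin at the centre of its underside, z up; the pocket floor is 36 mm above the origin.
- mould_hexagon: Fixed open mould that holds the hexagon casting at the start; the four look alike and stand on the carrier in any order. White plaster block, brick-red silicone top, 82 (x) x 78 (y) x 46 mm high; pocket in the top 64 (x) x 60 (y) mm, 10 mm deep. Origin at the centre of its underside, z up; the pocket floor is 36 mm above the origin.
- carrier: Fixed plywood board under the row of moulds, 12 mm thick, 100 mm wide. Origin on the table under the middle of the row; y runs along the row, roughly to the robot's left (within 0.09 rad). Mould centres at y = +127.5, +42.5, -42.5, -127.5 mm, x = 0. A wax block 34 mm high lies beyond its left end. Carrier and rack lie roughly parallel, either one nearer the robot.
- rack: Fixed wooden drying rack, four like compartments in a row. Origin on the table under the middle of the row; y runs along it, roughly to the robot's left (within 0.09 rad). Centres at y = +127.5, +42.5, -42.5, -127.5 mm, x = 0; each 68 x 68 mm inside, floor 30 mm above the origin, rim 40 mm. The end shelf on the right with a beaker 55 mm high is no compartment.
Not all that is in view belongs to the job. Leave any yellow look-alike of the part that bears hexagon_mid alone.

How it is judged:
By the outcome, as a careful person would: the job done as asked, in the order asked, and still so for the second after the job is handed in, with the robot touching nothing.
It also fails if it takes over 88 s, if anything falls off the work surface, if the arm or the gripper's body presses on something with over 40 N, if the wrist force passes 120 N, or if a joint passes its speed limit or range.

### The arm

A 6-joint arm with a two-finger parallel gripper is mounted at the origin on the work surface. World frame = base frame: x ahead of the robot, y to its left, z up, the work surface at z = 0. Lengths are in m, angles in rad, forces in N, time in s.
With the tool pointing down it reaches from about 0.35 to 0.975 m from the base axis. Payload 17.4 kg.
Tool frame: the origin (TCP) lies at the very end of the fingers, on their centre line; the grasp point (between the pads) lies 19 mm behind it (bot.tcp_to_grasp is the distance from the TCP to the grasp point, in m); z points along the fingers, y is the direction in which the jaws open and shut (so a half turn about z gives the same grasp; the last joint's range is limited). The gripper opens to 85 mm and grips with 20 to 120 N. Pads are 22 mm wide; open, the fingers measure 114 mm over their backs; the gripper's body (76 mm by 85 mm) begins 54 mm behind the grasp point. The pads swing forward as they close: fully open they stand 13 mm farther back than shut.
Start: joints at [-1.182, 0.116, 1.442, -0, 1.584, -0.038], TCP at [0.279, -0.614, 0.231] pointing down, gripper open.
Joint ranges: [-2.83, 2.83], [-0.83, 2.19], [0.07, 2.5], [-1.14, 4.28], [0.01, 3], [-2.97, 2.97]. Speed limits (rad/s): [1.89, 1.89, 2.22, 3.14, 3.14, 3.14].

### API

Orientations are given as a 3x3 rotation matrix whose columns are the frame's x, y, z axes.
In Python, from cell import bot, cams gives the robot as it stands. The module is installed in compiled form; this text tells all that it offers.
- The arm moves only by the tool drive_tool, never from a script. Its argument "plan" is a list that holds one entry, the list of rows, each a list of 7 numbers: the turn, a rotation vector about the tool's x, y, z in degrees, then the shift along the tool's x, y, z in m, then the closure in counts, from 0 (fully open) to 255 (shut). A call has 1 to 8 rows; each row shifts and turns the pose as measured when the row begins, along the tool's axes as they then stand; what a row does not reach is not made up. A row lasts 1/12 s, in which the tool goes at most 41.7 mm and 7.16 degrees, less where a joint would pass 70% of its speed; a pose out of reach is approached as far as the arm can. A call is refused whole if a number of a shift passes 0.0417 or a number of a turn 7.16, either way. A call with a gripper value outside its range is refused whole. The fingers move at their own pace and stop on an object; the grip force is fixed at half the most. Time passes only in rows, so rows that do not move let the fingers close. It gives the time, the measured TCP pose, the force and the opening at its end, in the units of the state.
- bot.read_state(): the state, without advancing time (a new reading comes with each control period).
- cams.get_image(name): name is "side" or "top" or "wrist"; returns the picture (480x640x3 uint8, red, green, blue); there is no depth.
- cams.camera_model(name): a dict with "vfov" (degrees; the focal length in pixels is half the picture's height over the tangent of half this angle, whatever the lens; pixels are square), "cx", "cy" (the principal point, pixels), "R" (3x3) and "t" (3): a world point X has camera coordinates R X + t. Camera axes: x right, y down, z forward; pixel columns grow to the right and rows downward; lengths in m; the calibration is good to about 2 mm. The wrist camera is an equidistant fisheye: a pixel r from the principal point sees the ray r / f radians off the axis. A picture is of the moment at which its call begins: read the wrist's pose just before it. camera_model takes no time and is no camera call; for the wrist camera it gives the pose at the moment of the call.
- bot.close_job(): hands the job in, once; it reports no verdict.
Trained networks look in the newest picture that a camera, given by its name, has taken for a name from the list of things; names that differ only in an ending like _2 or _b are one class to them, and where a whole thing is asked for, a point or a joint stands for the part that bears it (a point fixed in the world has none). Each returns a list of dicts, best first, with "conf" (0 to 1); they miss things now and then, are a little off and sometimes report something else, mostly with a low value. They report only what shows in the picture. A call takes as long as a camera call. They do not tell look-alikes from the thing itself.
- cams.find_in(label, camera): "position" ([column, row] in pixels, amid what is visible of it).
- cams.tip_of(label, camera): "position" ([column, row] in pixels: a listed point, or the origin of a listed thing).
The state is a dict: "time": time; "q": joint angles; "qvel": joint speeds; "joint_efforts": joint torques, N m; "tool_pos": TCP position; "orientation": TCP orientation; "contact_force": force on the tool from outside, world axes, zero at the start; "torque": the same for the moment, N m; "width": finger opening in m.
Only numpy, scipy, OpenCV 4.12 (cv2) and the standard library are available. Lean on these libraries where they do the work, as an engineer would, in place of code of your own. Each camera call takes 0.05 s, during which the arm holds its last target. There are 200 camera calls.

## Working session

There is one attempt and no reset: what is moved stays moved. The work goes in short steps, Python scripts to look and compute and a tool call to move; the robot and the scene stay as the last step left them, time stands still between calls to the robot, and variables do not carry over. Pictures are saved under pics/ and viewed, about 12 in all and at most 16, crops included, and the job is handed in when it is done.

Besides the shell and the picture viewer there is one more tool, called after "Call:" as a command line: name --argument value ..., lists and objects as JSON in quotes. drive_tool: Moves the arm, as the interface text tells. Its arguments: {"type":"object","properties":{"plan":{"type":"array","items":{"type":"array","items":{"type":"array","items":{"type":"number"}}}}},"required":["plan"]}

```bash
mkdir -p pics; cat > h.py <<'E'
import numpy as np, cv2
from cell import bot, cams
def snap(n,f):
    im=cams.get_image(n); cv2.imwrite('pics/'+f,im[:,:,::-1]); return im
def ray(n,p,m=None):
    m=m or cams.camera_model(n); f=240/np.tan(np.radians(m['vfov'])/2)
    d=np.array([p[0]-m['cx'],p[1]-m['cy']])/f
    R=np.array(m['R']);t=np.array(m['t'])
    if n=='wrist':
        r=np.linalg.norm(d); v=np.r_[d/max(r,1e-9)*np.sin(r),np.cos(r)]
    else: v=np.r_[d,1]
    return -R.T@t, R.T@v
def at(n,p,z,m=None):
    c,v=ray(n,p,m); return c+v*(z-c[2])/v[2]
def proj(n,X):
    m=cams.camera_model(n); f=240/np.tan(np.radians(m['vfov'])/2)
    x=np.array(m['R'])@X+m['t']
    return np.array([m['cx'],m['cy']])+f*x[:2]/x[2]
E
python3 - <<'E'
from h import *
np.set_printoptions(precision=4,suppress=True)
snap('top','top0.png');
hs={'column_mid':.087,'tower_mid':.085,'vase_mid':.086,'hexagon_mid':.083,'mould_column':.012,'mould_tower':.012,'mould_vase':.012,'mould_hexagon':.012,'carrier':0,'rack':0}
for cam in('top','side'):
    if cam=='side': snap('side','side0.png')
    print(cam,cams.camera_model(cam)['t'],at(cam,[320,240],0))
    for k,z in hs.items():
        for d in cams.tip_of(k,cam)[:4]: print(k,round(d['conf'],2),np.round(d['position'],1),at(cam,d['position'],z))
s=bot.read_state();print(s['time'],s['tool_pos'],s['orientation'],s['width'])
E
```

```text
top [-0.0348  0.5234  0.6543] [ 0.5283 -0.0353  0.    ]
column_mid 0.91 [339.4 274.5] [ 0.4664 -0.059   0.087 ]
tower_mid 0.88 [276.  265.3] [0.4796 0.0327 0.085 ]
vase_mid 0.64 [160.1 259. ] [0.488  0.1975 0.086 ]
hexagon_mid 0.87 [223.6 270.6] [0.4719 0.1078 0.083 ]
hexagon_mid 0.69 [321.  346.1] [ 0.3649 -0.0324  0.083 ]
mould_column 0.74 [331.8 273.6] [ 0.4719 -0.0538  0.012 ]
mould_tower 0.87 [280.2 270.9] [0.4761 0.0295 0.012 ]
mould_vase 0.68 [175.8 262.5] [0.4891 0.1955 0.012 ]
mould_hexagon 0.7 [228.1 268. ] [0.4806 0.1127 0.012 ]
carrier 0.98 [253.2 265.5] [0.4856 0.074  0.    ]
carrier 0.25 [336.8 271.9] [ 0.4754 -0.063   0.    ]
rack 0.73 [293.4 173.2] [0.6419 0.0096 0.    ]
rack 0.64 [274.9 264.1] [0.488  0.0387 0.    ]
side [-0.4917  0.0882  0.8084] [0.5034 0.0401 0.    ]
column_mid 0.6 [305.8 256.4] [ 0.4692 -0.059   0.087 ]
tower_mid 0.75 [302.  213.9] [0.4741 0.0273 0.085 ]
vase_mid 0.91 [296.5 146.5] [0.4842 0.1886 0.086 ]
hexagon_mid 0.77 [299.6 177.9] [0.4803 0.1111 0.083 ]
hexagon_mid 0.73 [230.3 279.4] [ 0.3581 -0.0802  0.083 ]
mould_column 0.96 [309.  284.3] [ 0.4719 -0.0568  0.012 ]
mould_tower 0.97 [304.6 245.2] [0.475 0.023 0.012]
mould_vase 0.64 [298.9 176.7] [0.4852 0.1897 0.012 ]
mould_hexagon 0.85 [303.2 206.1] [0.4838 0.1128 0.012 ]
rack 0.66 [402.5 243.3] [0.6413 0.0109 0.    ]
1.1 [ 0.2794 -0.6144  0.2313] [[ 0.9103  0.414  -0.    ]
 [ 0.414  -0.9103  0.0001]
 [ 0.     -0.0001 -1.    ]] 0.08511713460380174
```

```bash
python3 -c "
import cv2,numpy as np
a=cv2.imread('pics/top0.png');b=cv2.imread('pics/side0.png')
print(a.shape)"
```

```text
(480, 640, 3)
```

View pics/top0.png

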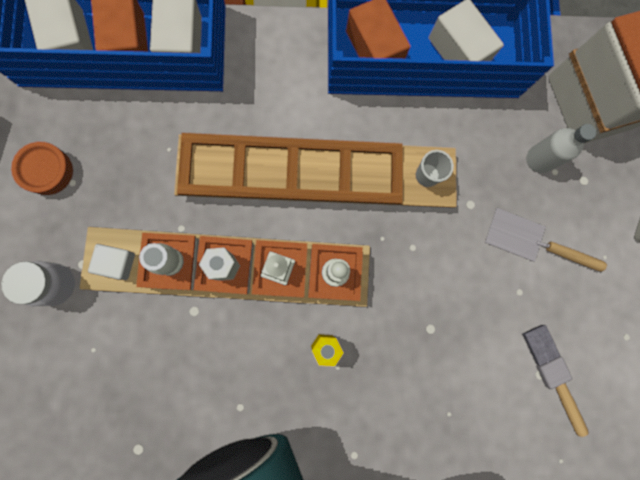

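View pics/side0.png

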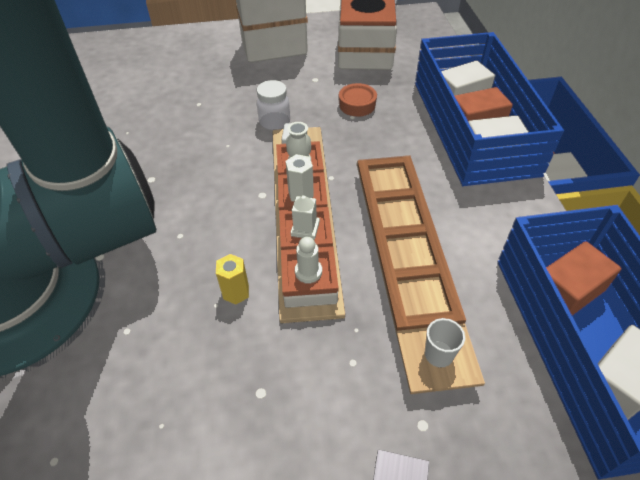

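The top view shows, from left to right, vase (160,259), hexagon (218,264), tower (277,268) and column (338,272) in the moulds. The empty rack is farther away, with compartments at columns 214 to 372 and the beaker shelf at its right end. The yellow look-alike is at (327,350), and the wax block at (109,262) is no mould. The side view agrees. Next I'll refine the poses by edge fitting.

```bash
cat > fit.py <<'E'
from h import *
from scipy.optimize import minimize
from scipy.ndimage import map_coordinates
np.set_printoptions(precision=4,suppress=True)
G={}
for n in('top','side'):
    im=cv2.imread(f'pics/{n}0.png').astype(np.float32)
    for s in(1.0,2.5):
        b=cv2.GaussianBlur(im,(0,0),s); g=np.sqrt((cv2.Sobel(b,-1,1,0)**2+cv2.Sobel(b,-1,0,1)**2).sum(2)); G[n,s]=np.minimum(g/np.percentile(g,98),1.)
M={n:cams.camera_model(n) for n in('top','side')}
def pj(n,X):
    m=M[n];f=240/np.tan(np.radians(m['vfov'])/2);x=X@np.array(m['R']).T+m['t'];return np.array([m['cx'],m['cy']])+f*x[:,:2]/x[:,2:]
def poly(P,z,n=25):
    P=np.array(P);Q=np.roll(P,-1,0);u=np.linspace(0,1,n)[:,None]
    return np.c_[np.vstack([a+(b-a)*u for a,b in zip(P,Q)]),np.full(n*len(P),z)]
def rect(a,b,c,z): return poly([(a/2,c+b/2),(-a/2,c+b/2),(-a/2,c-b/2),(a/2,c-b/2)],z)
Y=[.1275,.0425,-.0425,-.1275]
def ngon(k,R,z,ph=0): return poly([(R*np.cos(ph+2*np.pi*i/k),R*np.sin(ph+2*np.pi*i/k)) for i in range(k)],z,60//k)
models={'rack':np.vstack([rect(.068,.068,y,.04) for y in Y]),
'carrier':np.vstack([rect(.082,.078,y,.058) for y in Y]+[rect(.064,.060,y,.058) for y in Y]),
'hex':np.vstack([ngon(6,.0231,.118,np.pi/6)]*2+[ngon(6,.0231,.05,np.pi/6)]),
'tower':np.vstack([rect(.032,.032,0,.106),rect(.04,.04,0,.058)]),
'vase':ngon(30,.018,.124),'column':np.vstack([ngon(30,.021,.058),ngon(30,.016,.106)])}
def place(m,p):
    c,s=np.cos(p[2]),np.sin(p[2]);return np.c_[c*m[:,0]-s*m[:,1]+p[0],s*m[:,0]+c*m[:,1]+p[1],m[:,2]]
def score(m,p,s,ns=('top','side')): return sum(map_coordinates(G[n,s],pj(n,place(m,p)).T[::-1],order=1).mean() for n in ns)
def fit(k,p0,yaws,ns=('top','side')):
    best=None
    for dx in(-.006,0,.006):
     for dy in(-.006,0,.006):
      for w in yaws:
        p=np.array([p0[0]+dx,p0[1]+dy,w])
        for s in(2.5,1.0):
            r=minimize(lambda q:-score(models[k],q,s,ns),p,method='Nelder-Mead',options=dict(initial_simplex=p+np.vstack([np.zeros(3),np.diag([.004,.004,.05])]),maxiter=150));p=r.x
        if best is None or r.fun<best[0]: best=(r.fun,p)
    return best
res={}
I={'rack':((.6415,.010),(-.06,0)),'carrier':((.48,.070),(-.06,0)),'hex':((.477,.110),np.radians([-20,0,20])),
'tower':((.477,.030),np.radians([-30,0,30])),'vase':((.486,.193),[0]),'column':((.468,-.059),[0])}
if __name__=='__main__':
    V={n:cv2.imread(f'pics/{n}0.png') for n in('top','side')}
    V={n:cv2.resize(v,None,fx=4,fy=4,interpolation=cv2.INTER_CUBIC) for n,v in V.items()}
    for k,(p0,w) in I.items():
        b=fit(k,p0,w); print(k,b[1],np.degrees(b[1][2]),round(-b[0],3),'top',fit(k,p0,w,('top',))[1],'side',fit(k,p0,w,('side',))[1])
        for n in V:
            for q in pj(n,place(models[k],b[1])): cv2.circle(V[n],tuple(int(v) for v in (q+.5)*4),1,(255,0,255),-1)
    t=V['top'][500:1260,280:1880]; t=cv2.resize(t,(800,380)); s=V['side'][440:1340,1040:1900]
    cv2.imwrite('pics/fit_top.png',t);cv2.imwrite('pics/fit_side.png',cv2.resize(s,(573,600)))
E
python3 fit.py
```

```text
rack [ 0.6364  0.009  -0.0324] -1.8579836106399357 1.174 top [ 0.6368  0.0126 -0.0324] side [ 0.64    0.0087 -0.034 ]
carrier [ 0.4712  0.0625 -0.0623] -3.568145022813389 0.877 top [ 0.471   0.0632 -0.064 ] side [ 0.4724  0.0774 -0.0612]
hex [0.4808 0.1111 0.0697] 3.9921833963642004 1.584 top [ 0.4808  0.1123 -0.0264] side [ 0.4807  0.1087 -0.0162]
tower [0.4784 0.0312 1.2161] 69.67657925244991 1.546 top [ 0.4781  0.0318 -0.3257] side [ 0.4776  0.0278 -0.3554]
vase [0.4879 0.1943 0.2286] 13.09500746092924 1.575 top [ 0.4878  0.195  -0.1145] side [0.4804 0.1907 0.0408]
column [ 0.472  -0.0566  0.1708] 9.785367816164035 1.504 top [ 0.4725 -0.0563  0.0012] side [ 0.4713 -0.0597  0.0625]
```

View pics/fit_top.png

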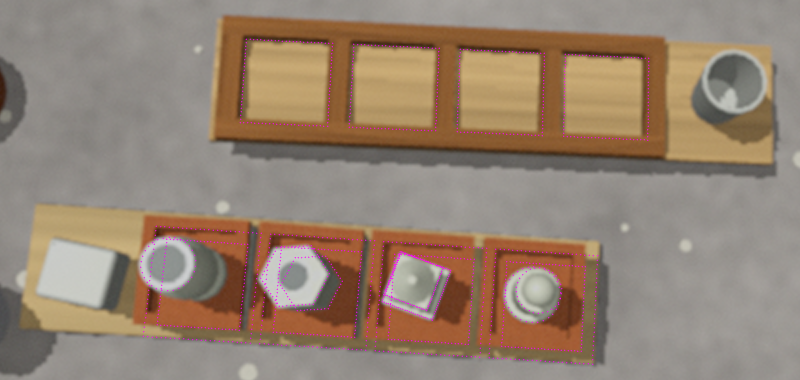

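View pics/fit_side.png

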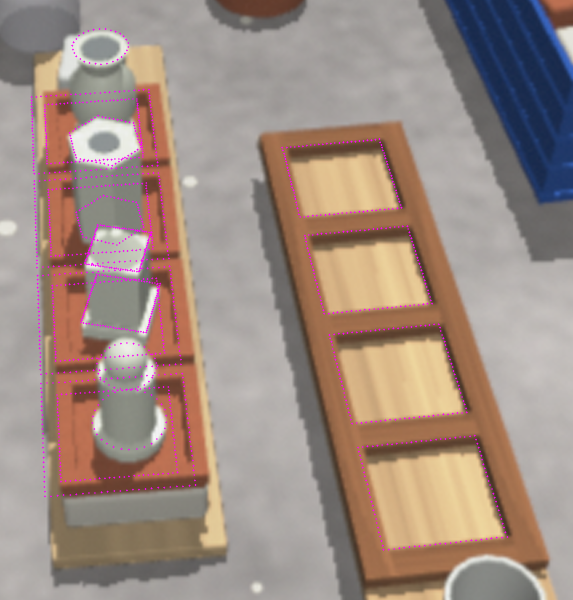

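The castings and the rack fit both views: vase (.487,.194), hexagon (.481,.111), tower (.478,.030, about -19.5°), column (.472,-.058), rack (.638,.010, -.033 rad). The carrier outline fit slipped, but I don't need it. First I turn the tool so the jaws open along x.

Call:
drive_tool --plan '[[[0,0,-7,0,0,0,0],[0,0,-7,0,0,0,0],[0,0,-7,0,0,0,0],[0,0,-7,0,0,0,0],[0,0,-7,0,0,0,0],[0,0,-7,0,0,0,0],[0,0,-7,0,0,0,0],[0,0,-7,0,0,0,0]]]'

```text
time: 1.77
tool_pos: [0.2794, -0.6145, 0.2313]
orientation: [[0.146, 0.989, -0.0], [0.989, -0.146, 0.0], [0.0, -0.0, -1.0]]
contact_force: [-0.1, 0.1, -0.8]
width: 0.0853
```

```bash
cat >> h.py <<'E'
def go(x,y,z,a=None):
    "remaining shift in tool axes (mm) and turn about tool z (deg)"
    s=bot.read_state(); R=np.array(s['orientation']); d=R.T@(np.array([x,y,z])-s['tool_pos'])
    ya=np.degrees(np.arctan2(R[1,1],R[0,1])); tilt=np.degrees(np.arccos(-R[2,2]))
    print('t %.2f'%s['time'],'pos',np.round(s['tool_pos'],4),'yaw %.1f tilt %.2f w %.4f'%(ya,tilt,s['width']),'F',np.round(s['contact_force'],1))
    print('shift mm',np.round(d*1000,1),'len %.0f'%(1000*np.linalg.norm(d)),'turn', None if a is None else round(-(a-ya),1))
E
python3 -c "
from h import *
go(.472,-.058,.2,-3)"
```

```text
t 1.77 pos [ 0.2794 -0.6145  0.2313] yaw -8.4 tilt 0.00 w 0.0853 F [-0.1  0.1 -0.8]
shift mm [578.6 109.5  31.3] len 590 turn -5.4
```

Call:
drive_tool --plan '[[[0,0,0,0.036,0.0068,0,0],[0,0,0,0.036,0.0068,0,0],[0,0,0,0.036,0.0068,0,0],[0,0,0,0.036,0.0068,0,0],[0,0,0,0.036,0.0068,0,0],[0,0,0,0.036,0.0068,0,0],[0,0,0,0.036,0.0068,0,0],[0,0,0,0.036,0.0068,0,0]]]'

```text
time: 2.43
tool_pos: [0.3723, -0.3304, 0.2286]
orientation: [[0.141, 0.99, -0.001], [0.99, -0.141, 0.001], [0.001, -0.001, -1.0]]
contact_force: [0.2, 0.4, 0.3]
width: 0.0854
```

Call:
drive_tool --plan '[[[0,0,0,0.036,0.0068,0.004,0],[0,0,0,0.036,0.0068,0.004,0],[0,0,0,0.036,0.0068,0.004,0],[0,0,0,0.036,0.0068,0.004,0],[0,0,0,0.036,0.0068,0.004,0],[0,0,0,0.036,0.0068,0.004,0],[0,0,0,0.036,0.0068,0.004,0],[0,0,-5.4,0.0,0,0,0]]]'

```text
time: 3.1
tool_pos: [0.457, -0.0706, 0.2019]
orientation: [[0.05, 0.999, 0.005], [0.999, -0.05, -0.0], [-0.0, 0.005, -1.0]]
contact_force: [0.0, -1.9, 0.1]
width: 0.0853
```

```bash
python3 -c "
from h import *
go(.472,-.058,.2,-3)
m=cams.camera_model('wrist'); snap('wrist','w1.png')
for k,z in dict(column_mid=.087,tower_mid=.085,hexagon_mid=.083,vase_mid=.086,mould_column=.012).items():
    for d in cams.tip_of(k,'wrist')[:2]: print(k,round(d['conf'],2),d['position'],at('wrist',d['position'],z,m))
"
```

```text
t 3.10 pos [ 0.457  -0.0706  0.2019] yaw -2.9 tilt 0.31 w 0.0853 F [ 0.  -1.9  0.1]
shift mm [13.3 14.3  2. ] len 20 turn 0.1
column_mid 0.65 [337.3, 216.3] [ 0.47185801 -0.0605396   0.087     ]
column_mid 0.46 [499.3, 119.8] [0.59598043 0.00850663 0.087     ]
tower_mid 0.66 [342.8, 90.7] [0.47956436 0.02811658 0.085     ]
hexagon_mid 0.57 [201.2, 188.1] [ 0.37325123 -0.03438919  0.083     ]
vase_mid 0.21 [336.9, 214.7] [ 0.47165928 -0.05959836  0.086     ]
```

View pics/w1.png

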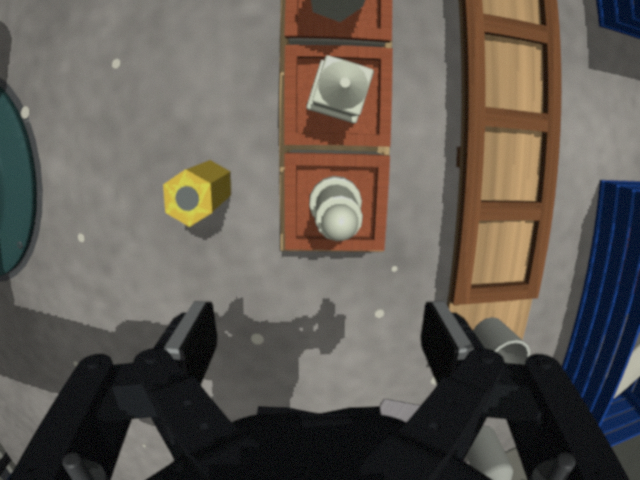

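The wrist view shows the column at (338,215) and the tower at (343,90), and their positions agree with the fits to about 2 mm. I centre over the column.

Call:
drive_tool --plan '[[[0,0,0,0.0125,0.0145,0.02,0],[0,0,0,0,0,0.02,0],[0,0,0,0,0,0,0]]]'

```text
time: 3.65
tool_pos: [0.472, -0.0681, 0.1634]
orientation: [[0.064, 0.998, 0.009], [0.998, -0.064, -0.003], [-0.003, 0.009, -1.0]]
contact_force: [-0.9, 0.1, -1.2]
width: 0.0853
```

```bash
python3 -c "
from h import *
go(.472,-.059,.066,-3); print(np.round(bot.read_state()['orientation'],4))
"
```

```text
t 3.65 pos [ 0.472  -0.0681  0.1634] yaw -3.6 tilt 0.55 w 0.0853 F [-0.9  0.1 -1.2]
shift mm [ 9.4 -1.4 97.3] len 98 turn -0.6
[[ 0.0636  0.9979  0.009 ]
 [ 0.998  -0.0635 -0.0031]
 [-0.0026  0.0092 -1.    ]]
```

```bash
cat >> h.py <<'E'
_go=go
def go(*a):
    _go(*a); R=np.array(bot.read_state()['orientation']); print('level rx %.2f ry %.2f'%(np.degrees(R[2,1]),-np.degrees(R[2,0])))
E
```

Call:
drive_tool --plan '[[[0.5,0.15,-0.6,0.0095,-0.0015,0.02,0],[0,0,0,0,0,0.02,0],[0,0,0,0,0,0.01,0],[0,0,0,0,0,0,0]]]'

```text
time: 3.98
tool_pos: [0.4714, -0.0621, 0.1147]
orientation: [[0.063, 0.998, 0.002], [0.998, -0.063, -0.0], [-0.0, 0.002, -1.0]]
contact_force: [0.1, 0.1, 0.3]
width: 0.0853
```

```bash
python3 -c "
from h import *
go(.472,-.059,.066,-3)
"
```

```text
t 3.98 pos [ 0.4714 -0.0621  0.1147] yaw -3.6 tilt 0.12 w 0.0853 F [0.1 0.1 0.3]
shift mm [ 3.1  0.3 48.7] len 49 turn -0.6
level rx 0.12 ry 0.02
```

Call:
drive_tool --plan '[[[0,0,0,0.003,0,0.017,0],[0,0,0,0.001,0,0.016,0],[0,0,0,0,0,0.015,0],[0,0,0,0,0,0,0],[0,0,0,0,0,0,255],[0,0,0,0,0,0,255],[0,0,0,0,0,0,255],[0,0,0,0,0,0,255]]]'

```text
time: 4.65
tool_pos: [0.4751, -0.0623, 0.0763]
orientation: [[0.071, 0.997, 0.011], [0.997, -0.071, -0.003], [-0.002, 0.012, -1.0]]
contact_force: [-1.5, 0.7, 0.2]
width: 0.0387
```

Call:
drive_tool --plan '[[[0,0,0,0,0,0,255],[0,0,0,0,0,0,255],[0,0,0,0,0,0,255],[0,0,0,0,0,0,255]]]'

```text
time: 4.98
tool_pos: [0.4758, -0.0625, 0.0785]
orientation: [[0.071, 0.997, 0.014], [0.997, -0.071, -0.003], [-0.002, 0.014, -1.0]]
contact_force: [-0.5, -0.1, -1.4]
width: 0.0302
```

```bash
python3 -c "
from h import *
go(.472,-.059,.066,-3)
"
```

```text
t 4.98 pos [ 0.4758 -0.0625  0.0785] yaw -4.1 tilt 0.82 w 0.0302 F [-0.5 -0.1 -1.4]
shift mm [ 3.3 -4.2 12.5] len 14 turn -1.1
level rx 0.82 ry 0.12
```

The tool sits about 12 mm higher than planned because of drift during the hold rows. I reopen part way, lower it and grip again.

Call:
drive_tool --plan '[[[0,0,0,0,0,0.0005,110],[0,0,0,0,0,0.0005,110],[0,0,0,0,0,0.0005,110],[0.8,0.1,-1,0.003,-0.004,0.008,110],[0,0,0,0,0,0.006,110]]]'

```text
time: 5.4
tool_pos: [0.4724, -0.0591, 0.063]
orientation: [[0.052, 0.999, 0.001], [0.999, -0.052, -0.0], [-0.0, 0.001, -1.0]]
contact_force: [-0.2, 0.3, -0.5]
width: 0.0486
```

```bash
python3 -c "
from h import *
go(.472,-.059,.066,-3)
"
```

```text
t 5.40 pos [ 0.4724 -0.0591  0.063 ] yaw -3.0 tilt 0.05 w 0.0486 F [-0.2  0.3 -0.5]
shift mm [ 0.1 -0.4 -3. ] len 3 turn 0.0
level rx 0.05 ry 0.03
```

Call:
drive_tool --plan '[[[0,0,0,0,0,-0.001,255],[0,0,0,0,0,0,255],[0,0,0,0,0,0,255],[0,0,0,0,0,0,255],[0,0,0,0,0,0,255],[0,0,0,0,0,0,255]]]'

```text
time: 5.9
tool_pos: [0.4719, -0.0587, 0.0628]
orientation: [[0.051, 0.999, -0.002], [0.999, -0.051, -0.0], [-0.0, -0.002, -1.0]]
contact_force: [-0.7, -0.4, 0.8]
width: 0.0308
```

```bash
python3 -c "
from h import *
go(.472,-.059,.18,-3)
"
```

```text
t 5.90 pos [ 0.4719 -0.0587  0.0628] yaw -2.9 tilt 0.09 w 0.0308 F [-0.7 -0.4  0.8]
shift mm [-3.000e-01 -1.000e-01 -1.172e+02] len 117 turn 0.1
level rx -0.09 ry 0.01
```

Call:
drive_tool --plan '[[[0,0,0,0,0,-0.03,255],[0,0,0,0,0,-0.035,255],[0,0,0,0,0,-0.035,255],[0,0,0,0.02,0.015,-0.02,255],[0,0,0,0.03,0.023,0,255],[0,0,0,0.03,0.023,0,255],[0,0,0,0.03,0.023,0,255],[0,0,0,0.03,0.023,0,255]]]'

```text
time: 6.57
tool_pos: [0.5869, 0.0766, 0.188]
orientation: [[0.059, 0.998, -0.001], [0.998, -0.059, 0.0], [-0.0, -0.001, -1.0]]
contact_force: [0.7, -0.4, -0.9]
width: 0.031
```

```bash
python3 -c "
from h import *
go(.642,.138,.16,-3)
"
```

```text
t 6.57 pos [0.5869 0.0766 0.188 ] yaw -3.4 tilt 0.08 w 0.0310 F [ 0.7 -0.4 -0.9]
shift mm [64.6 51.5 27.9] len 87 turn -0.4
level rx -0.08 ry 0.00
```

Call:
drive_tool --plan '[[[0,0,0,0.025,0.02,0.01,255],[0,0,0,0.025,0.02,0.01,255],[0,0,0,0.012,0.01,0.01,255],[0,0,0,0,0,0,255],[0,0,0,0,0,0,255]]]'

```text
time: 6.98
tool_pos: [0.6456, 0.1451, 0.1542]
orientation: [[0.054, 0.999, -0.003], [0.999, -0.054, 0.001], [0.0, -0.003, -1.0]]
contact_force: [0.2, -0.2, -0.9]
width: 0.0309
```

```bash
python3 -c "
from h import *
go(.642,.138,.046,-3)
"
```

```text
t 6.98 pos [0.6456 0.1451 0.1542] yaw -3.1 tilt 0.17 w 0.0309 F [ 0.2 -0.2 -0.9]
shift mm [ -7.3  -2.9 108.2] len 108 turn -0.1
level rx -0.17 ry -0.02
```

Call:
drive_tool --plan '[[[0,0,0,-0.004,-0.0015,0.025,255],[0,0,0,-0.003,-0.0015,0.03,255],[0,0,0,0,0,0.025,255],[0,0,0,0,0,0.006,255],[0,0,0,0,0,0,255]]]'

```text
time: 7.4
tool_pos: [0.6412, 0.1355, 0.0688]
orientation: [[0.056, 0.998, 0.001], [0.998, -0.056, 0.001], [0.001, 0.001, -1.0]]
contact_force: [-0.0, 0.2, -1.2]
width: 0.0309
```

```bash
python3 -c "
from h import *
go(.642,.138,.046,-3)
"
```

```text
t 7.40 pos [0.6412 0.1355 0.0688] yaw -3.2 tilt 0.05 w 0.0309 F [-0.   0.2 -1.2]
shift mm [ 2.6  0.7 22.8] len 23 turn -0.2
level rx 0.03 ry -0.04
```

Call:
drive_tool --plan '[[[0,0,0,0.002,0.001,0.008,255],[0,0,0,0.001,0,0.007,255],[0,0,0,0,0,0.004,255],[0,0,0,0,0,0.001,255],[0,0,0,0,0,0,255]]]'

```text
time: 7.82
tool_pos: [0.6441, 0.138, 0.0528]
orientation: [[0.057, 0.998, 0.006], [0.998, -0.057, 0.002], [0.002, 0.006, -1.0]]
contact_force: [0.0, 0.1, -1.4]
width: 0.0309
```

```bash
python3 -c "
from h import *
go(.642,.138,.045,-3)
"
```

```text
t 7.82 pos [0.6441 0.138  0.0528] yaw -3.2 tilt 0.37 w 0.0309 F [ 0.   0.1 -1.4]
shift mm [-0.1 -2.2  7.8] len 8 turn -0.2
level rx 0.36 ry -0.11
```

Call:
drive_tool --plan '[[[0.4,-0.1,0,0,-0.002,0.004,255],[0,0,0,0,0,0.003,255],[0,0,0,0,0,0.001,255]]]'

```text
time: 8.07
tool_pos: [0.6427, 0.1384, 0.0459]
orientation: [[0.056, 0.998, 0.001], [0.998, -0.056, 0.001], [0.001, 0.001, -1.0]]
contact_force: [0.8, -0.3, -0.7]
width: 0.0308
```

```bash
python3 -c "
from h import *
go(.642,.138,.045,-3)
"
```

```text
t 8.07 pos [0.6427 0.1384 0.0459] yaw -3.2 tilt 0.05 w 0.0308 F [ 0.8 -0.3 -0.7]
shift mm [-0.4 -0.7  0.9] len 1 turn -0.2
level rx 0.04 ry -0.03
```

Call:
drive_tool --plan '[[[0,0,0,0,-0.0005,0.0012,255],[0,0,0,0,0,0.0005,255]]]'

```text
time: 8.23
tool_pos: [0.6425, 0.1385, 0.0448]
orientation: [[0.056, 0.998, 0.001], [0.998, -0.056, 0.001], [0.001, 0.001, -1.0]]
contact_force: [-5.7, -1.9, 9.6]
width: 0.0311
```

Call:
drive_tool --plan '[[[0,0,0,0,0,0,120],[0,0,0,0,0,0,60],[0,0,0,0,0,-0.0005,0],[0,0,0,0,0,-0.0005,0],[0,0,0,0,0,-0.0005,0],[0,0,0,0,0,-0.0005,0]]]'

```text
time: 8.73
tool_pos: [0.6427, 0.1386, 0.0474]
orientation: [[0.056, 0.998, 0.002], [0.998, -0.056, 0.001], [0.001, 0.002, -1.0]]
contact_force: [-0.9, 0.2, -0.3]
width: 0.0856
```

```bash
python3 -c "
from h import *
go(.642,.138,.17,-3)
"
```

```text
t 8.73 pos [0.6427 0.1386 0.0474] yaw -3.2 tilt 0.14 w 0.0856 F [-0.9  0.2 -0.3]
shift mm [  -0.5   -0.4 -122.6] len 123 turn -0.2
level rx 0.13 ry -0.05
```

Call:
drive_tool --plan '[[[0,0,0,0,0,-0.025,0],[0,0,0,0,0,-0.035,0],[0,0,0,0,0,-0.035,0],[0,0,0,-0.01,-0.014,-0.025,0],[0,0,0,-0.025,-0.034,0,0],[0,0,0,-0.025,-0.034,0,0],[0,0,0,-0.025,-0.034,0,0],[0,0,0,-0.02,-0.027,0,0]]]'

```text
time: 9.4
tool_pos: [0.4921, 0.0419, 0.1711]
orientation: [[0.052, 0.999, 0.0], [0.999, -0.052, 0.0], [0.0, 0.0, -1.0]]
contact_force: [-0.1, -0.5, 0.4]
width: 0.0854
```

Call:
drive_tool --plan '[[[0,0,5.5,0,0,0,0],[0,0,5.5,0,0,0,0],[0,0,5.5,0,0,0,0],[0,0,0,0,0,0,0]]]'

```text
time: 9.73
tool_pos: [0.487, 0.0384, 0.1734]
orientation: [[0.348, 0.938, 0.005], [0.938, -0.348, -0.0], [0.001, 0.005, -1.0]]
contact_force: [0.5, -0.4, 0.0]
width: 0.0853
```

```bash
python3 -c "
from h import *
go(.478,.030,.068,-19.5)
m=cams.camera_model('wrist'); snap('wrist','w2.png')
for k,z in dict(tower_mid=.085,hexagon_mid=.083).items():
    for d in cams.tip_of(k,'wrist')[:2]: print(k,round(d['conf'],2),d['position'],at('wrist',d['position'],z,m))
"
```

```text
t 9.73 pos [0.487  0.0384 0.1734] yaw -20.3 tilt 0.29 w 0.0853 F [ 0.5 -0.4  0. ]
shift mm [-11.1  -6.  105.4] len 106 turn -0.8
level rx 0.28 ry -0.07
tower_mid 0.67 [308.9, 259.6] [0.47738351 0.02920854 0.085     ]
hexagon_mid 0.87 [215.9, 350.0] [ 0.38194711 -0.01729563  0.083     ]
```

View pics/w2.png

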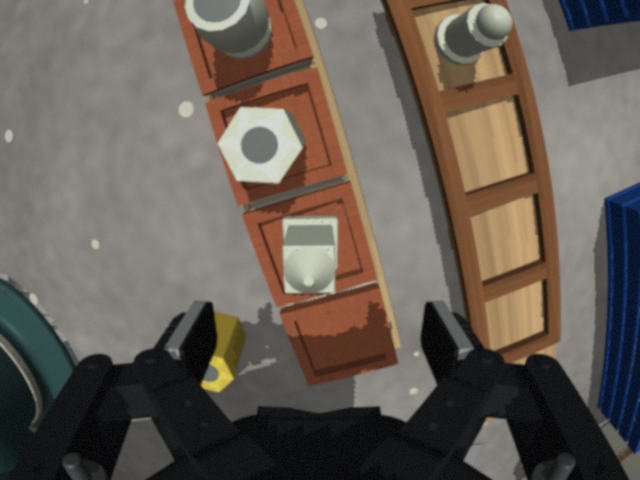

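The column stands in the far-left compartment at (475,35). The tower at (310,258) is square to the jaws.

Call:
drive_tool --plan '[[[0.3,0,0,-0.007,-0.004,0.01,0],[0,0,0,-0.004,-0.002,0.03,0],[0,0,0,0,0,0.025,0],[0,0,0,0,0,0.01,0],[0,0,0,0,0,0,0]]]'

```text
time: 10.3
tool_pos: [0.4767, 0.0296, 0.0936]
orientation: [[0.328, 0.945, -0.002], [0.945, -0.328, 0.002], [0.001, -0.002, -1.0]]
contact_force: [-0.2, -0.3, -0.5]
width: 0.0854
```

```bash
python3 -c "
from h import *
go(.4775,.0295,.066,-20.3)
"
```

```text
t 10.30 pos [0.4767 0.0296 0.0936] yaw -19.1 tilt 0.13 w 0.0854 F [-0.2 -0.3 -0.5]
shift mm [ 0.1  0.8 27.6] len 28 turn 1.2
level rx -0.12 ry -0.05
```

Call:
drive_tool --plan '[[[0,0,1,0,0.001,0.012,0],[0,0,0,0,0,0.01,0],[0,0,0,0,0,0.005,0],[0,0,0,0,0,0.001,0]]]'

```text
time: 10.63
tool_pos: [0.4783, 0.0291, 0.0646]
orientation: [[0.344, 0.939, -0.001], [0.939, -0.344, 0.002], [0.001, -0.002, -1.0]]
contact_force: [-1.2, -0.4, -0.3]
width: 0.0853
```

```bash
python3 -c "
from h import *
go(.4775,.0295,.066,-20)
"
```

```text
t 10.63 pos [0.4783 0.0291 0.0646] yaw -20.1 tilt 0.11 w 0.0853 F [-1.2 -0.4 -0.3]
shift mm [ 0.1 -0.9 -1.4] len 2 turn -0.1
level rx -0.09 ry -0.07
```

Call:
drive_tool --plan '[[[0,0,0,0,-0.0005,0,255],[0,0,0,0,0,0,255],[0,0,0,0,0,0,255],[0,0,0,0,0,0,255],[0,0,0,0,0,0,255],[0,0,0,0,0,0,255],[0,0,0,0,0,0,255],[0,0,0,0,0,0,255]]]'

```text
time: 11.3
tool_pos: [0.479, 0.0295, 0.0669]
orientation: [[0.343, 0.939, 0.002], [0.939, -0.343, 0.002], [0.002, 0.001, -1.0]]
contact_force: [-1.0, -0.3, -0.8]
width: 0.0313
```

```bash
python3 -c "
from h import *
go(.639,.053,.17,-20)
"
```

```text
t 11.30 pos [0.479  0.0295 0.0669] yaw -20.1 tilt 0.16 w 0.0313 F [-1.  -0.3 -0.8]
shift mm [  77.2  142.4 -102.7] len 192 turn -0.1
level rx 0.08 ry -0.13
```

Call:
drive_tool --plan '[[[0,0,0,0,0,-0.025,255],[0,0,0,0,0,-0.035,255],[0,0,0,0,0,-0.035,255],[0,0,0,0.01,0.018,-0.02,255],[0,0,0,0.018,0.033,0,255],[0,0,0,0.018,0.033,0,255],[0,0,0,0.016,0.029,0,255],[0,0,0,0.008,0.014,0,255]]]'

```text
time: 11.97
tool_pos: [0.6246, 0.052, 0.1877]
orientation: [[0.344, 0.939, 0.003], [0.939, -0.344, 0.002], [0.003, 0.002, -1.0]]
contact_force: [0.2, 0.3, -1.1]
width: 0.0314
```

Call:
drive_tool --plan '[[[0,0,0,0,0,0,255],[0,0,0,0,0,0.005,255]]]'

```text
time: 12.13
tool_pos: [0.6276, 0.0526, 0.1818]
orientation: [[0.343, 0.939, 0.003], [0.939, -0.343, 0.002], [0.003, 0.002, -1.0]]
contact_force: [0.1, 0.7, -1.8]
width: 0.0314
```

```bash
python3 -c "
from h import *
go(.639,.053,.049,-20)
"
```

```text
t 12.13 pos [0.6276 0.0526 0.1818] yaw -20.1 tilt 0.18 w 0.0314 F [ 0.1  0.7 -1.8]
shift mm [  4.   10.3 132.9] len 133 turn -0.1
level rx 0.11 ry -0.15
```

Call:
drive_tool --plan '[[[0.1,-0.1,0,0.002,0.005,0.025,255],[0,0,0,0.002,0.005,0.035,255],[0,0,0,0,0,0.03,255],[0,0,0,0,0,0.016,255],[0,0,0,0,0,0.004,255],[0,0,0,0,0,0,255]]]'

```text
time: 12.63
tool_pos: [0.6347, 0.0523, 0.066]
orientation: [[0.344, 0.939, -0.001], [0.939, -0.344, 0.001], [0.0, -0.001, -1.0]]
contact_force: [0.6, -0.8, -1.1]
width: 0.0313
```

```bash
python3 -c "
from h import *
go(.639,.053,.049,-20)
"
```

```text
t 12.63 pos [0.6347 0.0523 0.066 ] yaw -20.1 tilt 0.04 w 0.0313 F [ 0.6 -0.8 -1.1]
shift mm [ 2.1  3.8 17. ] len 18 turn -0.1
level rx -0.04 ry -0.02
```

Call:
drive_tool --plan '[[[0,0,0,0.002,0.003,0.006,255],[0,0,0,0,0,0.006,255],[0,0,0,0,0,0.003,255],[0,0,0,0,0,0.001,255]]]'

```text
time: 12.97
tool_pos: [0.6391, 0.0532, 0.0527]
orientation: [[0.344, 0.939, 0.004], [0.939, -0.344, 0.001], [0.002, 0.003, -1.0]]
contact_force: [-0.7, 0.7, -1.6]
width: 0.0313
```

```bash
python3 -c "
from h import *
go(.639,.053,.049,-20)
"
```

```text
t 12.97 pos [0.6391 0.0532 0.0527] yaw -20.1 tilt 0.23 w 0.0313 F [-0.7  0.7 -1.6]
shift mm [-0.2 -0.1  3.7] len 4 turn -0.1
level rx 0.20 ry -0.12
```

Call:
drive_tool --plan '[[[0.2,-0.1,0,0,0,0.002,255],[0,0,0,0,0,0.0015,255],[0,0,0,0,0,0.001,255]]]'

```text
time: 13.22
tool_pos: [0.6399, 0.0532, 0.0495]
orientation: [[0.344, 0.939, 0.002], [0.939, -0.344, 0.0], [0.001, 0.002, -1.0]]
contact_force: [-0.4, 0.9, 0.0]
width: 0.0311
```

```bash
python3 -c "
from h import *
go(.639,.053,.049,-20)
"
```

```text
t 13.22 pos [0.6399 0.0532 0.0495] yaw -20.1 tilt 0.12 w 0.0311 F [-0.4  0.9  0. ]
shift mm [-0.5 -0.8  0.5] len 1 turn -0.1
level rx 0.10 ry -0.06
```

Call:
drive_tool --plan '[[[0,0,0,0,0,0.001,255],[0,0,0,0,0,0.0005,255]]]'

```text
time: 13.38
tool_pos: [0.6401, 0.0532, 0.0483]
orientation: [[0.344, 0.939, 0.003], [0.939, -0.344, 0.0], [0.001, 0.002, -1.0]]
contact_force: [-2.6, -0.3, 4.3]
width: 0.0315
```

Call:
drive_tool --plan '[[[0,0,0,0,0,0,120],[0,0,0,0,0,0,60],[0,0,0,0,0,-0.0005,0],[0,0,0,0,0,-0.0005,0],[0,0,0,0,0,-0.0005,0],[0,0,0,0,0,-0.0005,0]]]'

```text
time: 13.88
tool_pos: [0.6405, 0.0532, 0.0512]
orientation: [[0.344, 0.939, 0.004], [0.939, -0.344, 0.0], [0.002, 0.003, -1.0]]
contact_force: [-1.0, -1.1, 0.2]
width: 0.0852
```

Call:
drive_tool --plan '[[[0,0,0,0,0,-0.02,0],[0,0,0,0,0,-0.035,0],[0,0,0,0,0,-0.035,0],[0,0,0,0,0,-0.025,0],[0,0,-6,0,0,0,0],[0,0,-6,0,0,0,0],[0,0,-6,0,0,0,0],[0,0,0,0,0,0,0]]]'

```text
time: 14.55
tool_pos: [0.6396, 0.0532, 0.1727]
orientation: [[0.024, 1.0, 0.004], [1.0, -0.024, 0.0], [0.0, 0.004, -1.0]]
contact_force: [-0.0, 0.9, 0.4]
width: 0.085
```

```bash
python3 -c "
from h import *
go(.4807,.111,.17,-1)
"
```

```text
t 14.55 pos [0.6396 0.0532 0.1727] yaw -1.4 tilt 0.22 w 0.0850 F [-0.   0.9  0.4]
shift mm [  54.  -160.2    2.1] len 169 turn -0.4
level rx 0.22 ry -0.03
```

Call:
drive_tool --plan '[[[0.2,0,0,0.009,-0.025,0,0],[0,0,0,0.012,-0.036,0,0],[0,0,0,0.012,-0.036,0,0],[0,0,0,0.012,-0.036,0,0],[0,0,0,0.007,-0.022,0,0],[0,0,0,0,0,0,0],[0,0,0,0,0,0,0]]]'

```text
time: 15.13
tool_pos: [0.4798, 0.1111, 0.1704]
orientation: [[0.051, 0.999, -0.001], [0.999, -0.051, 0.001], [0.0, -0.001, -1.0]]
contact_force: [0.0, -0.3, -0.1]
width: 0.0854
```

```bash
python3 -c "
from h import *
go(.4807,.111,.066,-1)
m=cams.camera_model('wrist'); snap('wrist','w3.png')
for k,z in dict(tower_mid=.067,hexagon_mid=.083,vase_mid=.086,column_mid=.069).items():
    for d in cams.tip_of(k,'wrist')[:2]: print(k,round(d['conf'],2),d['position'],at('wrist',d['position'],z,m))
"
```

```text
t 15.13 pos [0.4798 0.1111 0.1704] yaw -2.9 tilt 0.07 w 0.0854 F [ 0.  -0.3 -0.1]
shift mm [-1.000e-01  1.000e+00  1.044e+02] len 104 turn -1.9
level rx -0.06 ry -0.03
tower_mid 0.77 [518.1, 292.6] [0.64098667 0.0538627  0.067     ]
tower_mid 0.4 [481.7, 301.5] [0.60734534 0.04936744 0.067     ]
hexagon_mid 0.79 [201.8, 382.9] [ 0.37759325 -0.00596532  0.083     ]
vase_mid 0.57 [519.6, 295.8] [0.63080898 0.06130644 0.086     ]
vase_mid 0.4 [483.4, 304.5] [0.59965094 0.05737405 0.086     ]
column_mid 0.76 [535.1, 192.1] [0.64419821 0.13773586 0.069     ]
```

View pics/w3.png

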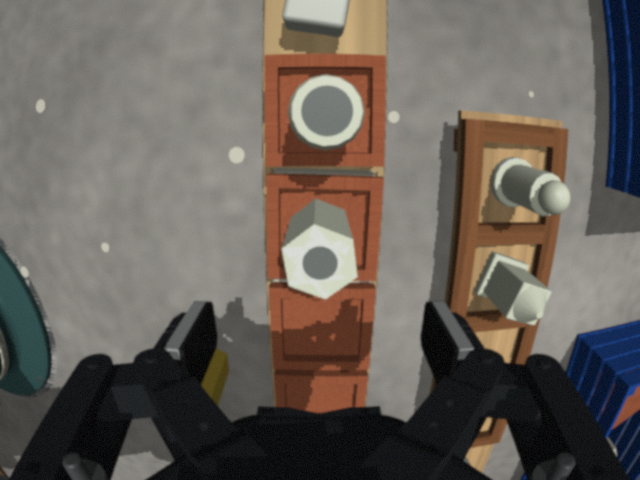

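Column and tower stand in the two left compartments. The hexagon top is at (320,261); I measure its yaw from its bright top face.

```bash
python3 -c "
from h import *
im=cv2.imread('pics/w3.png'); g=im.min(2)
m=((g>165)*255).astype(np.uint8); m[:, :270]=0;m[:,370:]=0;m[:215]=0;m[310:]=0
c=max(cv2.findContours(m,0,2)[0],key=cv2.contourArea); h=cv2.convexHull(c)
mod=cams.camera_model('wrist')
P=np.array([at('wrist',q[0],.118,mod)[:2] for q in h]); print(P.mean(0),len(P),cv2.contourArea(c))
# support width by angle
for a in range(-30,31,3):
    u=np.array([np.cos(np.radians(a)),np.sin(np.radians(a))]); s=P@u; print(a,round(np.ptp(s)*1000,1),end='; ')
# centre by hex fit
from scipy.optimize import least_squares
D=np.array([at('wrist',q[0],.118,mod)[:2] for q in c])
def f(p):
    d=D-p[:2]; A=np.radians(p[2]+60*np.arange(6)); return (d@np.array([np.cos(A),np.sin(A)])).max(1)-p[3]
for a0 in(-20,0,20):
    r=least_squares(f,[*P.mean(0),a0,.02],x_scale=[.01,.01,10,.01],loss='soft_l1',f_scale=.0005);print(a0,r.x,r.cost)
"
```

```text
[0.48071961 0.11197958] 27 3802.0
-30 44.5; -27 44.6; -24 44.6; -21 44.5; -18 44.3; -15 43.9; -12 43.4; -9 42.8; -6 42.1; -3 41.4; 0 40.7; 3 39.9; 6 39.5; 9 40.4; 12 41.3; 15 42.1; 18 42.8; 21 43.4; 24 43.8; 27 44.2; 30 44.4; -20 [0.48185663 0.11070526 5.09260513 0.01941913] 2.0987409080937374e-06
0 [0.48185663 0.11070526 5.09260516 0.01941913] 2.0987409080937425e-06
20 [0.48185663 0.11070526 5.09260518 0.01941913] 2.0987409080937412e-06
```

The hexagon is at (.482,.111) with its flats at +5°.

Call:
drive_tool --plan '[[[0,0,-4,0,0.002,0.01,0],[0,0,-4,0,0,0.03,0],[0,0,0,0,0,0.025,0],[0,0,0,0,0,0.01,0],[0,0,0,0,0,0,0]]]'

```text
time: 15.8
tool_pos: [0.4865, 0.1089, 0.0927]
orientation: [[-0.091, 0.996, -0.002], [0.996, 0.091, 0.0], [0.0, -0.002, -1.0]]
contact_force: [0.0, -0.3, -0.7]
width: 0.0856
```

```bash
python3 -c "
from h import *
go(.482,.111,.066,5)
"
```

```text
t 15.80 pos [0.4865 0.1089 0.0927] yaw 5.2 tilt 0.12 w 0.0856 F [ 0.  -0.3 -0.7]
shift mm [ 2.4 -4.2 26.7] len 27 turn 0.2
level rx -0.11 ry -0.02
```

Call:
drive_tool --plan '[[[0,0,0,0.0025,-0.004,0.012,0],[0,0,0,0,0,0.01,0],[0,0,0,0,0,0.004,0],[0,0,0,0,0,0.001,0]]]'

```text
time: 16.13
tool_pos: [0.4833, 0.1111, 0.0655]
orientation: [[-0.088, 0.996, -0.001], [0.996, 0.088, 0.0], [0.0, -0.001, -1.0]]
contact_force: [-0.2, 0.5, 0.0]
width: 0.0857
```

```bash
python3 -c "
from h import *
go(.482,.111,.066,5)
"
```

```text
t 16.13 pos [0.4833 0.1111 0.0655] yaw 5.0 tilt 0.05 w 0.0857 F [-0.2  0.5  0. ]
shift mm [-0.  -1.3 -0.5] len 1 turn 0.0
level rx -0.04 ry -0.02
```

Call:
drive_tool --plan '[[[0,0,0,0,-0.0013,0,255],[0,0,0,0,0,0,255],[0,0,0,0,0,0,255],[0,0,0,0,0,0,255],[0,0,0,0,0,0,255],[0,0,0,0,0,0,255],[0,0,0,0,0,0,255],[0,0,0,0,0,0,255]]]'

```text
time: 16.8
tool_pos: [0.4828, 0.1112, 0.0678]
orientation: [[-0.088, 0.996, 0.002], [0.996, 0.088, 0.001], [0.001, 0.002, -1.0]]
contact_force: [-0.5, -1.1, -1.8]
width: 0.0396
```

```bash
python3 -c "
from h import *
go(.637,-.032,.17,5)
"
```

```text
t 16.80 pos [0.4828 0.1112 0.0678] yaw 5.0 tilt 0.13 w 0.0396 F [-0.5 -1.1 -1.8]
shift mm [-156.2  141.3 -102. ] len 234 turn 0.0
level rx 0.12 ry -0.04
```

Call:
drive_tool --plan '[[[0,0,0,0,0,-0.025,255],[0,0,0,0,0,-0.035,255],[0,0,0,0,0,-0.035,255],[0,0,0,-0.015,0.014,-0.02,255],[0,0,0,-0.028,0.025,0,255],[0,0,0,-0.028,0.025,0,255],[0,0,0,-0.028,0.025,0,255],[0,0,0,-0.028,0.025,0,255]]]'

```text
time: 17.47
tool_pos: [0.6078, -0.0058, 0.1885]
orientation: [[-0.095, 0.995, 0.002], [0.995, 0.095, 0.001], [0.001, 0.002, -1.0]]
contact_force: [0.5, 0.1, -1.6]
width: 0.0391
```

Call:
drive_tool --plan '[[[0,0,0,-0.014,0.013,0,255],[0,0,0,-0.004,0.004,0,255],[0,0,0,0,0,0.005,255],[0,0,0,0,0,0,255]]]'

```text
time: 17.8
tool_pos: [0.6305, -0.0282, 0.1807]
orientation: [[-0.09, 0.996, -0.0], [0.996, 0.09, 0.0], [0.0, -0.0, -1.0]]
contact_force: [-0.4, 0.3, -3.0]
width: 0.0394
```

```bash
python3 -c "
from h import *
go(.637,-.032,.05,5)
"
```

```text
t 17.80 pos [ 0.6305 -0.0282  0.1807] yaw 5.2 tilt 0.02 w 0.0394 F [-0.4  0.3 -3. ]
shift mm [ -4.5   6.1 130.7] len 131 turn 0.2
level rx -0.01 ry -0.02
```

Call:
drive_tool --plan '[[[0,0,0,-0.003,0.005,0.025,255],[0,0,0,-0.0015,0.003,0.035,255],[0,0,0,0,0,0.03,255],[0,0,0,0,0,0.016,255],[0,0,0,0,0,0.004,255],[0,0,0,0,0,0,255]]]'

```text
time: 18.3
tool_pos: [0.6354, -0.0263, 0.0681]
orientation: [[-0.095, 0.996, 0.002], [0.996, 0.095, 0.001], [0.001, 0.002, -1.0]]
contact_force: [-0.5, -0.3, -2.1]
width: 0.0395
```

```bash
python3 -c "
from h import *
go(.637,-.032,.05,5)
"
```

```text
t 18.30 pos [ 0.6354 -0.0263  0.0681] yaw 5.4 tilt 0.12 w 0.0395 F [-0.5 -0.3 -2.1]
shift mm [-5.9  1.  18.1] len 19 turn 0.4
level rx 0.11 ry -0.05
```

Call:
drive_tool --plan '[[[0.1,0,0,-0.005,0.001,0.006,255],[0,0,0,-0.003,0,0.006,255],[0,0,0,0,0,0.003,255],[0,0,0,0,0,0.001,255]]]'

```text
time: 18.63
tool_pos: [0.6382, -0.0336, 0.0553]
orientation: [[-0.096, 0.995, 0.005], [0.995, 0.096, 0.001], [0.0, 0.005, -1.0]]
contact_force: [-0.6, 0.6, -2.2]
width: 0.0396
```

```bash
python3 -c "
from h import *
go(.637,-.032,.05,5)
"
```

```text
t 18.63 pos [ 0.6382 -0.0336  0.0553] yaw 5.5 tilt 0.28 w 0.0396 F [-0.6  0.6 -2.2]
shift mm [ 1.7 -1.   5.3] len 6 turn 0.5
level rx 0.28 ry -0.00
```

Call:
drive_tool --plan '[[[0.3,0,0,0.001,-0.001,0.003,255],[0,0,0,0,0,0.0025,255],[0,0,0,0,0,0.001,255]]]'

```text
time: 18.88
tool_pos: [0.6377, -0.0329, 0.0498]
orientation: [[-0.096, 0.995, 0.001], [0.995, 0.096, -0.0], [-0.0, 0.001, -1.0]]
contact_force: [0.4, -0.8, -2.4]
width: 0.0391
```

```bash
python3 -c "
from h import *
go(.637,-.032,.05,5)
"
```

```text
t 18.88 pos [ 0.6377 -0.0329  0.0498] yaw 5.5 tilt 0.08 w 0.0391 F [ 0.4 -0.8 -2.4]
shift mm [ 1.  -0.6 -0.2] len 1 turn 0.5
level rx 0.08 ry 0.02
```

Next: touch down, release, lift and turn back to -3°.

Call:
drive_tool --plan '[[[0,0,0,0,0,0.001,255],[0,0,0,0,0,0.0007,255]]]'

```text
time: 19.05
tool_pos: [0.6379, -0.0329, 0.0493]
orientation: [[-0.096, 0.995, 0.002], [0.995, 0.096, -0.0], [-0.0, 0.002, -1.0]]
contact_force: [-7.3, 0.3, 9.4]
width: 0.0394
```

Call:
drive_tool --plan '[[[0,0,0,0,0,0,120],[0,0,0,0,0,0,60],[0,0,0,0,0,-0.0005,0],[0,0,0,0,0,-0.0005,0],[0,0,0,0,0,-0.0005,0],[0,0,0,0,0,-0.0005,0]]]'

```text
time: 19.55
tool_pos: [0.6386, -0.0329, 0.0526]
orientation: [[-0.096, 0.995, 0.004], [0.995, 0.096, -0.001], [-0.001, 0.004, -1.0]]
contact_force: [0.5, 0.2, 0.7]
width: 0.0852
```

Call:
drive_tool --plan '[[[0,0,0,0,0,-0.02,0],[0,0,0,0,0,-0.035,0],[0,0,0,0,0,-0.035,0],[0,0,0,0,0,-0.025,0],[0,0,4,0,0,0,0],[0,0,4,0,0,0,0],[0,0,0,0,0,0,0]]]'

```text
time: 20.13
tool_pos: [0.6376, -0.0328, 0.173]
orientation: [[0.049, 0.999, 0.003], [0.999, -0.049, -0.0], [-0.0, 0.003, -1.0]]
contact_force: [0.3, -1.0, -0.1]
width: 0.0854
```

```bash
python3 -c "
from h import *
go(.486,.194,.17,-3)
"
```

```text
t 20.13 pos [ 0.6376 -0.0328  0.173 ] yaw -2.8 tilt 0.16 w 0.0854 F [ 0.3 -1.  -0.1]
shift mm [ 219.1 -162.5    2.5] len 273 turn 0.2
level rx 0.16 ry 0.02
```

Call:
drive_tool --plan '[[[0.1,0,0,0.02,-0.015,0,0],[0,0,0,0.032,-0.024,0,0],[0,0,0,0.032,-0.024,0,0],[0,0,0,0.032,-0.024,0,0],[0,0,0,0.032,-0.024,0,0],[0,0,0,0.032,-0.024,0,0],[0,0,0,0.02,-0.015,0,0],[0,0,0,0.008,-0.006,0,0]]]'

```text
time: 20.8
tool_pos: [0.4843, 0.1866, 0.1693]
orientation: [[0.036, 0.999, -0.002], [0.999, -0.036, -0.001], [-0.001, -0.002, -1.0]]
contact_force: [-0.8, -0.7, -0.3]
width: 0.0854
```

Call:
drive_tool --plan '[[[0,0,0,0,0,0,0],[0,0,0,0,0,0,0]]]'

```text
time: 20.97
tool_pos: [0.4832, 0.1881, 0.1691]
orientation: [[0.029, 1.0, -0.002], [1.0, -0.029, -0.001], [-0.001, -0.002, -1.0]]
contact_force: [0.4, -0.3, -0.3]
width: 0.0855
```

```bash
python3 -c "
from h import *
go(.486,.194,.066,-3)
m=cams.camera_model('wrist'); im=snap('wrist','w4.png')
for k,z in dict(vase_mid=.086,hexagon_mid=.065).items():
    for d in cams.tip_of(k,'wrist')[:3]: print(k,round(d['conf'],2),d['position'],at('wrist',d['position'],z,m))
"
```

```text
t 20.97 pos [0.4832 0.1881 0.1691] yaw -1.7 tilt 0.14 w 0.0855 F [ 0.4 -0.3 -0.3]
shift mm [  6.1   2.8 103.1] len 103 turn 1.3
level rx -0.13 ry 0.06
vase_mid 0.65 [326.2, 236.4] [0.48834197 0.19367696 0.086     ]
hexagon_mid 0.94 [472.1, 436.0] [ 0.63597102 -0.03463722  0.065     ]
```

View pics/w4.png

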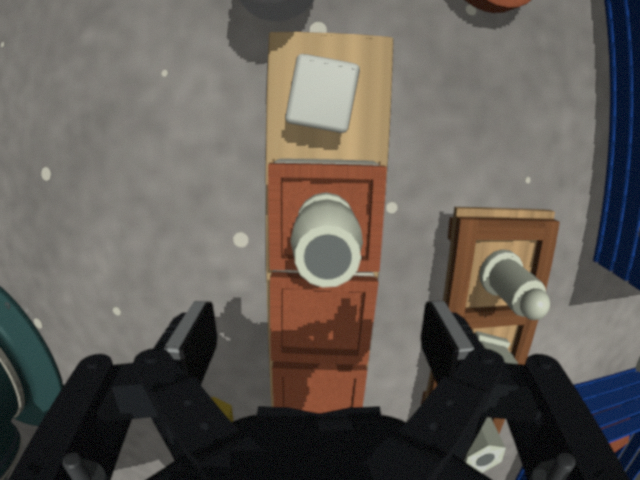

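The vase rim is at (327,254), and the networks put the vase at (.488,.194). The hexagon stands in its compartment.

```bash
python3 -c "
from h import *
print(at('wrist',[327,254],.124))
"
```

```text
[0.4887908  0.19492478 0.124     ]
```

Call:
drive_tool --plan '[[[0,0,1,0.004,0.003,0.01,0],[0,0,0,0.002,0.001,0.03,0],[0,0,0,0,0,0.025,0],[0,0,0,0,0,0.01,0],[0,0,0,0,0,0,0]]]'

```text
time: 21.53
tool_pos: [0.4918, 0.19, 0.0897]
orientation: [[0.06, 0.998, -0.001], [0.998, -0.06, -0.001], [-0.001, -0.001, -1.0]]
contact_force: [0.5, -1.0, -0.2]
width: 0.0854
```

```bash
python3 -c "
from h import *
go(.4875,.194,.066,-3)
"
```

```text
t 21.53 pos [0.4918 0.19   0.0897] yaw -3.4 tilt 0.08 w 0.0854 F [ 0.5 -1.  -0.2]
shift mm [ 3.7 -4.5 23.7] len 24 turn -0.4
level rx -0.05 ry 0.06
```

Call:
drive_tool --plan '[[[0,0,0,0.004,-0.0037,0.011,0],[0,0,0,0,0,0.009,0],[0,0,0,0,0,0.004,0],[0,0,0,0,0,0.001,0]]]'

```text
time: 21.87
tool_pos: [0.4893, 0.1941, 0.0639]
orientation: [[0.062, 0.998, -0.0], [0.998, -0.062, -0.001], [-0.001, -0.0, -1.0]]
contact_force: [0.7, -0.7, -0.2]
width: 0.0851
```

```bash
python3 -c "
from h import *
go(.4883,.1943,.065,-3)
"
```

```text
t 21.87 pos [0.4893 0.1941 0.0639] yaw -3.6 tilt 0.05 w 0.0851 F [ 0.7 -0.7 -0.2]
shift mm [ 0.1 -1.  -1.1] len 2 turn -0.6
level rx -0.00 ry 0.05
```

Call:
drive_tool --plan '[[[0,0,0,0,-0.001,0,255],[0,0,0,0,0,0,255],[0,0,0,0,0,0,255],[0,0,0,0,0,0,255],[0,0,0,0,0,0,255],[0,0,0,0,0,0,255],[0,0,0,0,0,0,255],[0,0,0,0,0,0,255]]]'

```text
time: 22.53
tool_pos: [0.4893, 0.1947, 0.0666]
orientation: [[0.062, 0.998, 0.003], [0.998, -0.062, 0.0], [0.001, 0.003, -1.0]]
contact_force: [0.1, -0.5, -1.6]
width: 0.0427
```

```bash
python3 -c "
from h import *
go(.634,-.117,.17,-3)
"
```

```text
t 22.53 pos [0.4893 0.1947 0.0666] yaw -3.5 tilt 0.19 w 0.0427 F [ 0.1 -0.5 -1.6]
shift mm [-302.1  164.1 -103.1] len 359 turn -0.5
level rx 0.19 ry -0.03
```

Call:
drive_tool --plan '[[[0,0,0,0,0,-0.025,255],[0,0,0,0,0,-0.035,255],[0,0,0,0,0,-0.035,255],[0,0,0,-0.015,0.008,-0.02,255],[0,0,0,-0.032,0.0175,0,255],[0,0,0,-0.032,0.0175,0,255],[0,0,0,-0.032,0.0175,0,255],[0,0,0,-0.032,0.0175,0,255]]]'

```text
time: 23.2
tool_pos: [0.5574, 0.0466, 0.1871]
orientation: [[0.053, 0.999, 0.003], [0.999, -0.053, 0.0], [0.0, 0.003, -1.0]]
contact_force: [0.5, 0.7, -2.4]
width: 0.0428
```

```bash
python3 -c "
from h import *
go(.634,-.117,.18,-3)
"
```

```text
t 23.20 pos [0.5574 0.0466 0.1871] yaw -3.0 tilt 0.14 w 0.0428 F [ 0.5  0.7 -2.4]
shift mm [-159.3   85.2    7.3] len 181 turn -0.0
level rx 0.14 ry -0.01
```

Call:
drive_tool --plan '[[[0.1,0,0,-0.032,0.0175,0,255],[0,0,0,-0.032,0.0175,0,255],[0,0,0,-0.032,0.0175,0,255],[0,0,0,-0.032,0.0175,0,255],[0,0,0,-0.018,0.01,0,255],[0,0,0,-0.006,0.003,0,255],[0,0,0,0,0,0,255],[0,0,0,0,0,0,255]]]'

```text
time: 23.87
tool_pos: [0.6356, -0.1246, 0.1853]
orientation: [[0.059, 0.998, -0.001], [0.998, -0.059, 0.0], [0.0, -0.001, -1.0]]
contact_force: [0.4, 0.6, -0.9]
width: 0.0425
```

```bash
python3 -c "
from h import *
go(.634,-.117,.0486,-3)
"
```

```text
t 23.87 pos [ 0.6356 -0.1246  0.1853] yaw -3.4 tilt 0.05 w 0.0425 F [ 0.4  0.6 -0.9]
shift mm [  7.5  -1.9 136.7] len 137 turn -0.4
level rx -0.05 ry -0.00
```

Call:
drive_tool --plan '[[[0,0,0,0.004,-0.001,0.025,255],[0,0,0,0.003,-0.001,0.036,255],[0,0,0,0,0,0.035,255],[0,0,0,0,0,0.016,255],[0,0,0,0,0,0.004,255],[0,0,0,0,0,0,255]]]'

```text
time: 24.37
tool_pos: [0.6327, -0.1095, 0.0681]
orientation: [[0.053, 0.999, 0.004], [0.999, -0.053, 0.0], [0.001, 0.004, -1.0]]
contact_force: [0.3, -0.8, -1.6]
width: 0.0426
```

```bash
python3 -c "
from h import *
go(.634,-.117,.0486,-3)
"
```

```text
t 24.37 pos [ 0.6327 -0.1095  0.0681] yaw -3.0 tilt 0.20 w 0.0426 F [ 0.3 -0.8 -1.6]
shift mm [-7.4  1.6 19.5] len 21 turn -0.0
level rx 0.20 ry -0.03
```

Call:
drive_tool --plan '[[[0.2,0,0,-0.006,0.001,0.006,255],[0,0,0,-0.002,0,0.006,255],[0,0,0,0,0,0.003,255],[0,0,0,0,0,0.001,255]]]'

```text
time: 24.7
tool_pos: [0.6349, -0.117, 0.0556]
orientation: [[0.051, 0.999, 0.005], [0.999, -0.051, -0.001], [-0.0, 0.005, -1.0]]
contact_force: [-0.2, 0.4, -0.5]
width: 0.0424
```

```bash
python3 -c "
from h import *
go(.634,-.117,.0486,-3)
"
```

```text
t 24.70 pos [ 0.6349 -0.117   0.0556] yaw -2.9 tilt 0.28 w 0.0424 F [-0.2  0.4 -0.5]
shift mm [-0.1 -0.9  7. ] len 7 turn 0.1
level rx 0.28 ry 0.01
```

Call:
drive_tool --plan '[[[0.3,0,0,0,-0.001,0.0035,255],[0,0,0,0,0,0.003,255],[0,0,0,0,0,0.001,255]]]'

```text
time: 24.95
tool_pos: [0.6346, -0.1174, 0.0491]
orientation: [[0.052, 0.999, 0.001], [0.999, -0.052, -0.001], [-0.001, 0.001, -1.0]]
contact_force: [0.6, -0.2, -1.8]
width: 0.0426
```

```bash
python3 -c "
from h import *
go(.634,-.117,.0486,-3)
"
```

```text
t 24.95 pos [ 0.6346 -0.1174  0.0491] yaw -3.0 tilt 0.09 w 0.0426 F [ 0.6 -0.2 -1.8]
shift mm [ 0.3 -0.6  0.5] len 1 turn 0.0
level rx 0.09 ry 0.03
```

Call:
drive_tool --plan '[[[0,0,0,0,0,0.001,255],[0,0,0,0,0,0.0007,255]]]'

```text
time: 25.12
tool_pos: [0.6347, -0.1175, 0.0477]
orientation: [[0.052, 0.999, 0.002], [0.999, -0.052, -0.001], [-0.001, 0.002, -1.0]]
contact_force: [-5.9, 1.6, 6.9]
width: 0.0426
```

Call:
drive_tool --plan '[[[0,0,0,0,0,0,120],[0,0,0,0,0,0,60],[0,0,0,0,0,-0.0005,0],[0,0,0,0,0,-0.0005,0],[0,0,0,0,0,-0.0005,0],[0,0,0,0,0,-0.0005,0]]]'

```text
time: 25.62
tool_pos: [0.6353, -0.1176, 0.0507]
orientation: [[0.052, 0.999, 0.003], [0.999, -0.052, -0.001], [-0.001, 0.003, -1.0]]
contact_force: [0.3, 0.1, -0.3]
width: 0.0856
```

Call:
drive_tool --plan '[[[0,0,0,0,0,-0.02,0],[0,0,0,0,0,-0.035,0],[0,0,0,0,0,-0.035,0],[0,0,0,0,0,-0.03,0],[0,0,0,-0.025,-0.03,-0.01,0],[0,0,0,-0.025,-0.03,0,0],[0,0,0,-0.025,-0.03,0,0],[0,0,0,-0.025,-0.03,0,0]]]'

```text
time: 26.28
tool_pos: [0.5091, -0.2099, 0.1862]
orientation: [[0.045, 0.999, 0.002], [0.999, -0.045, -0.001], [-0.001, 0.002, -1.0]]
contact_force: [1.1, -0.7, 0.6]
width: 0.0856
```

Call:
drive_tool --plan '[[[0,0,0,-0.025,-0.02,0,0],[0,0,0,-0.025,-0.02,0,0],[0,0,0,-0.025,-0.02,0,0],[0,0,0,-0.01,0,0,0],[0,0,0,0,0,0,0]]]'

```text
time: 26.7
tool_pos: [0.437, -0.2982, 0.1886]
orientation: [[0.048, 0.999, 0.005], [0.999, -0.048, -0.005], [-0.004, 0.006, -1.0]]
contact_force: [0.5, 0.0, -0.2]
width: 0.0852
```

```bash
python3 -c "
from h import *
go(.634,-.117,.17,-3)
a=snap('top','t9.png');b=snap('side','s9.png')
for c in('top','side'):
  for k,z in dict(vase_mid=.068,hexagon_mid=.065,tower_mid=.067,column_mid=.069).items():
    for d in cams.tip_of(k,c)[:2]: print(c,k,round(d['conf'],2),np.round(at(c,d['position'],z),3))
A=cv2.resize(a[110:240,150:480],(800,315),interpolation=2);B=cv2.resize(b[100:400,260:500],(228,285))
B=cv2.resize(b[110:410,220:620],(380,285),interpolation=2)
cv2.imwrite('pics/end.png',np.vstack([A,np.hstack([B,np.zeros((285,420,3),np.uint8)])])[:,:,::-1])
"
```

```text
t 26.70 pos [ 0.437  -0.2982  0.1886] yaw -2.8 tilt 0.40 w 0.0852 F [ 0.5  0.  -0.2]
shift mm [190.5 187.9  18.9] len 268 turn 0.2
level rx 0.32 ry 0.24
top vase_mid 0.63 [ 0.635 -0.114  0.068]
top hexagon_mid 0.8 [ 0.638 -0.036  0.065]
top hexagon_mid 0.7 [ 0.359 -0.04   0.065]
top tower_mid 0.79 [0.64  0.053 0.067]
top column_mid 0.66 [0.641 0.143 0.069]
side vase_mid 0.82 [ 0.634 -0.122  0.068]
side vase_mid 0.51 [ 0.623 -0.042  0.068]
side hexagon_mid 0.67 [ 0.639 -0.034  0.065]
side tower_mid 0.9 [0.635 0.053 0.067]
side column_mid 0.62 [0.64  0.139 0.069]
```

View pics/end.png

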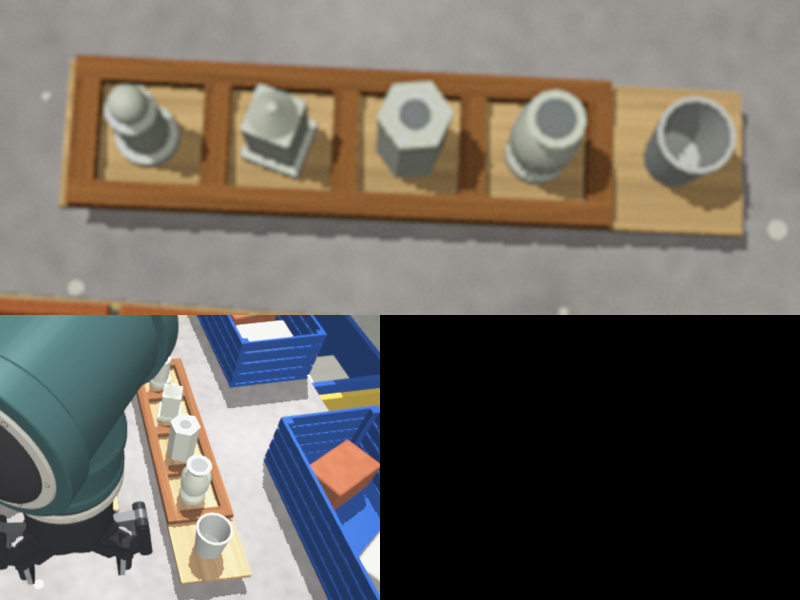

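The final picture shows all four castings upright, one per compartment. From left to right they are column (140,125), tower (275,130), hexagon (412,130) and vase (545,135). The gripper is clear, so I hand the job in.

```bash
python3 -c "
from cell import bot
print(bot.close_job())"
```

```text
the job is handed in; nothing more can be done
None
```

All four castings now stand upright on the rack floor in reverse order, and I handed the job in at about 27 s of the 88 s. From the robot's left, the compartments hold column, tower, hexagon and vase. The moulds ran vase, hexagon, tower, column.

**Last checks:** The top and side pictures show all four upright, one per compartment, released, with the gripper well clear. The network positions lie within about 6 mm of the compartment centres. Wrist forces read at touchdown were under about 15 N.

**What disagreed or went wrong:**
- The edge fit of the carrier outline slipped, so I did not use it.
- The first grip on the column sat 12 mm too high. I reopened the gripper, lowered it and gripped again before lifting.
- In the final side picture the networks also gave a weak second "vase" (confidence 0.51) at the hexagon's place; the pictures show it is the hexagon.
- I left the yellow look-alike alone.

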